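# Check an empty glass cell in the kitchen's light-box viewer

### The job

Check the washed, empty glass cell for scratches: first push the viewer's diffuser drawer fully shut, then pick up the cell by its two frosted faces only (never touch the clear windows) and hold it upright in the gap of the viewer, with the light passing squarely through the middle of its two clear windows and the cell touching nothing but your fingers. Finish while still holding it there, steady; do not put it down. Do not tip the cell over, and leave the jar, mortar and pepper mill where they are.

Things in the scene. Friction and masses are not known exactly. Their poses are not given: they have to be found in the camera images.
- viewer: Fixed light-box viewer: black base 120 (x) x 300 (y) x 20 mm with two grey houses, x -50 to 50, tops 160 mm above the table: lamp house (lens, drawer) at y 65 to 145, screen house at y -105 to -65. Open gap of 130 mm between (rings stand 6 mm into it). The light runs level along y, 120 mm above the table. Origin: centre of the base's underside; z up; -x side faces the robot.
- light_path (a point): Point on the light's axis, in the middle of the gap: 120 mm above the table, straight above the viewer's origin. Axes as the viewer's: the light runs along y.
- diffuser_drawer (a joint): Diffuser drawer in the lamp house, slides along the viewer's x axis. Value in m: 0 fully shut (front plate against the house), up to 0.07 open, sticking out towards the viewer's -x. Stays where it is left; about 1.5 N of friction, with a hard stop at 0.
- drawer_front (a point): Middle of the outer face of the drawer's front plate, which looks along the viewer's -x; plain aluminium plate 50 mm wide (viewer's y), 60 mm tall (90 to 150 mm above the table), 8 mm thick. Moves with the drawer; axes as the viewer's.
- cell: Empty open glass cell standing on the table, 95 mm tall, about 0.15 kg. Whitish frosted faces: its +y and -y sides, 44 mm long (x), 95 mm tall, 32 mm apart outside. Clear windows: its +x and -x ends, 24 mm wide, 90 mm tall, 48 mm apart outside (2 mm proud of the frosted plates). Origin: centre of the underside; z up; light passes along x, either way round.
- cell_eye (a point): Middle of the cell between its windows, 45 mm above its underside. Axes as the cell's.
- window_a: The cell's clear window at its +x end; not to be touched. Origin 22 mm from the cell's origin along its +x, at the height of the underside.
- window_b: The cell's clear window at its -x end; not to be touched. Origin 22 mm from the cell's origin along its -x, at the height of the underside.
- jar: Bystander: closed glass jar with a steel lid, 68 mm across, 95 mm tall. Origin: centre of its underside.
- mortar: Bystander: brass mortar 78 mm across the rim, 80 mm tall, with its pestle sticking up to 105 mm. Origin: centre of its underside.
- mill: Bystander: turned dark wooden pepper mill, 54 mm across the foot, 114 mm tall. Origin: centre of its underside.
Mind the look-alikes: they are no part of the job. There is more than one size of the cell; the one meant has the size given above.

How it is judged:
On the way, in this order (a step that is already met when the one before it is completed fails the run):
1. the diffuser drawer is pushed fully shut (within 4 mm) (value of joint diffuser_drawer below 0.004 m), for 0.2 s.
2. the cell is lifted clear of the table in the fingers (3 cm or more) (height (world z) of cell above 0.03 m and contact force between the fingers and cell above 1 N), for 0.2 s.
At the end, for the whole second after the job is handed in: Drawer shut within 4 mm; cell held still in the fingers (over 1 N), off the viewer; cell_eye within 8 mm of the light's axis sideways, 12 mm in height, 35 mm of mid-gap along it; windows square to the light and cell upright, each within 0.15 rad (value of joint diffuser_drawer below 0.004 m and x of cell_eye in the frame of light_path between -0.008 and 0.008 m and y of cell_eye in the frame of light_path between -0.035 and 0.035 m and z of cell_eye in the frame of light_path between -0.012 and 0.012 m and angle between the x axis of cell and the y axis of light_path, either way round below 0.15 rad and angle between cell's own z axis and vertical below 0.15 rad and contact force between the fingers and cell above 1 N and contact force between cell and viewer below 0.05 N and linear speed of cell below 0.03 m/s); the arm keeps its last pose, push and grip.
It fails at once if a clear window is touched by the fingers (contact force between the fingers and window_a above 0.3 N or contact force between the fingers and window_b above 0.3 N).
It fails at once if the cell is tipped over (angle between cell's own z axis and vertical above 0.6 rad).
It fails at once if a bystander is moved by over 3 cm (distance of any of jar, mortar, mill from where it was at the start of the episode above 0.03 m).
It also fails if it takes over 58 s, if anything falls off the work surface, if the arm or the gripper's body presses on something with over 40 N, if the wrist force passes 120 N, or if a joint passes its speed limit or range.

### The arm

A 6-joint arm with a two-finger parallel gripper is mounted at the origin on the work surface. World frame = base frame: x ahead of the robot, y to its left, z up, the work surface at z = 0. Lengths are in m, angles in rad, forces in N, time in s.
With the tool pointing down it reaches from about 0.35 to 0.8 m from the base axis. Payload 7.3 kg.
Tool frame: the origin (TCP) lies between the finger pads; the fingertips stand 8 mm ahead of it and the grasp point (between the pads) lies 11 mm behind it; z points along the fingers, y is the direction in which the jaws open and shut (so a half turn about z gives the same grasp; the last joint's range is limited). The gripper opens to 85 mm and grips with 20 to 120 N. Pads are 22 mm wide; open, the fingers measure 114 mm over their backs; the gripper's body (76 mm by 85 mm) begins 54 mm behind the grasp point. The pads swing forward as they close: fully open they stand 13 mm farther back than shut.
Start: joints at [1.027, 0.342, 1.524, -0, 1.275, -0.146], TCP at [0.203, 0.484, 0.218] pointing down, gripper open.
Joint ranges: [-2.53, 2.53], [-0.77, 2.02], [0.04, 2.7], [-1, 4.14], [0.28, 2.66], [-3.11, 3.11]. Speed limits (rad/s): [2.57, 2.57, 3.14, 3.14, 3.14, 3.14].

### API

Orientations are given as [roll, pitch, yaw] about the fixed x, y, z axes, in that order (R = Rz(yaw) Ry(pitch) Rx(roll)).
In Python, from station import robot, eyes gives the robot as it stands. The module is installed in compiled form; this text tells all that it offers.
- The arm moves only by the shell command python3 -m pendant 'ROWS' [OPENING]. ROWS is JSON, a list of rows, each a list of 4 numbers: the shift along the tool's x, y, z in units of 50 mm (1.0 is 50 mm), then the turn about the tool's z in units of 10 degrees (1.0 is 10 degrees). A call has exactly 5 rows; each row shifts and turns the commanded pose from where the row before left it, along the tool's axes as they then stand; what a row does not reach is not made up. A row lasts 1/8 s, in which the tool goes at most 62.5 mm and 10.7 degrees, less where a joint would pass 70% of its speed; a pose out of reach is approached as far as the arm can. A call is refused whole if a number of a shift passes 1 or a number of a turn 1, either way. A call with a gripper value outside its range is refused whole. OPENING is the closure, from 0 (fully open) to 1 (shut), set as the call begins (- or left out, the last holds). The fingers move at their own pace and stop on an object; the grip force is fixed at half the most. Time passes only in rows, so rows that do not move let the fingers close, or fill a call up. It gives the time, the measured TCP pose, the force and the opening at its end, in the units of the state.
- robot.get_state(): the state, without advancing time (a new reading comes with each control period).
- eyes.read_camera(name): name is "scene" or "top" or "wrist"; returns a dict with "frame" (480x640x3 uint8, blue, green, red), "K" (3x3 intrinsics, pixels), "k1" (the pictures are not rectified: a ray, as slopes to the right and down, at radius r is drawn at 1 + k1 r^2 times it, then the intrinsics apply), "eye" and "rotation" of the camera in the world. Camera axes: x right, y up, looking along -z (the intrinsics and any distortion apply to the point x, -y, -z); pixel columns grow to the right and rows downward; lengths in m; the calibration is good to about 2 mm. A picture is of the moment at which its call begins. There is no depth.
- robot.sign_off(): hands the job in, once; it reports no verdict.
The state is a dict: "time_s": time; "joint_pos": joint angles; "joint_vel": joint speeds; "effort": joint torques, N m; "tcp_pos": TCP position; "eef_rot": TCP orientation; "contact_force": force on the tool from outside, world axes, zero at the start; "torque": the same for the moment, N m; "finger_gap": opening from 0.0 (shut) to 1.0 (fully open).
Only numpy, scipy, OpenCV 4.12 (cv2) and the standard library are available. Lean on these libraries where they do the work, as an engineer would, in place of code of your own. Each camera call takes 0.05 s, during which the arm holds its last target.

## Working session

There is one attempt and no reset: what is moved stays moved. The work goes in short steps, Python scripts to look and compute and a shell command to move; the robot and the scene stay as the last step left them, time stands still between calls to the robot, and variables do not carry over. Pictures are saved under pics/ and viewed, and the job is handed in when it is done.

```bash
mkdir -p pics; cat > h.py <<'E'
import numpy as np, cv2
from station import robot, eyes
def shot(n,f):
    d=eyes.read_camera(n); cv2.imwrite(f'pics/{f}.png',d['frame']); 
    np.savez(f'pics/{f}.npz',**{k:np.array(v) for k,v in d.items()}); return d
def load(f): return dict(np.load(f'pics/{f}.npz'))
def ray(d,u,v):
    K=d['K'];k=float(d['k1']);x=(u-K[0,2])/K[0,0];y=(v-K[1,2])/K[1,1];a,b=x,y
    for _ in range(30):
        s=1+k*(a*a+b*b);a,b=x/s,y/s
    r=d['rotation']@np.array([a,-b,-1]);return d['eye'],r
def atz(d,u,v,z):
    e,r=ray(d,u,v);return e+r*(z-e[2])/r[2]
def proj(d,p):
    c=d['rotation'].T@(np.array(p)-d['eye']);a,b=c[0]/-c[2],-c[1]/-c[2]
    s=1+float(d['k1'])*(a*a+b*b);K=d['K'];return K[0,0]*a*s+K[0,2],K[1,1]*b*s+K[1,2]
def crop(f,x0,y0,x1,y1,s,o):
    im=cv2.imread(f'pics/{f}.png')[y0:y1,x0:x1];cv2.imwrite(f'pics/{o}.png',cv2.resize(im,None,fx=s,fy=s,interpolation=cv2.INTER_CUBIC))
E
python3 - <<'E'
from h import *
for n in['scene','top','wrist']:
    d=shot(n,n+'0'); print(n,d['K'].tolist(),d['k1'],d['eye'],d['rotation'].tolist())
print(robot.get_state())
E
```

```text
scene [[436.66623257777496, 0.0, 317.84465622417525], [0.0, 436.66623257777496, 234.2823293663813], [0.0, 0.0, 1.0]] -0.07707201668376268 [ 0.94542121 -0.49444555  0.97783479] [0.5813323305190867, 0.007530971213524307, 0.6727093706612832]
top [[449.6872193723381, 0.0, 315.53848003118856], [0.0, 449.6872193723381, 239.89696860469243], [0.0, 0.0, 1.0]] -0.08994552400845579 [ 0.40723931 -0.04634209  1.1595335 ] [0.17536475934997908, -0.008552118886042015, -1.54785729340955]
wrist [[351.6423142733748, 0.0, 316.51839244311174], [0.0, 351.6423142733748, 231.8623199461949], [0.0, 0.0, 1.0]] -0.049722761765378085 [0.12514477 0.51570412 0.37213475] [-0.32977405512861807, 0.00030078034411307186, 1.1725900123436384]
{'time_s': 0.15, 'joint_pos': array([ 1.02700440e+00,  3.42575402e-01,  1.52478595e+00,  2.58063121e-05,
        1.27541316e+00, -1.46035462e-01]), 'joint_vel': array([-0.0002324 , -0.00285024, -0.0012567 , -0.00094709,  0.00154542,
        0.00093001]), 'effort': array([ 1.21252688e-03, -4.33906031e+01, -2.46148056e+01, -1.03691652e-04,
        5.72503108e-03,  4.71493718e-05]), 'tcp_pos': array([0.20318442, 0.4837479 , 0.21738308]), 'eef_rot': array([-3.14042696e+00, -1.96398335e-04,  2.74382855e+00]), 'contact_force': array([-0.79097874,  0.02979889, -0.61079254]), 'torque': array([0.034337  , 0.05838424, 0.06416556]), 'finger_gap': 1.0031921180866634}
```

View pics/scene0.png

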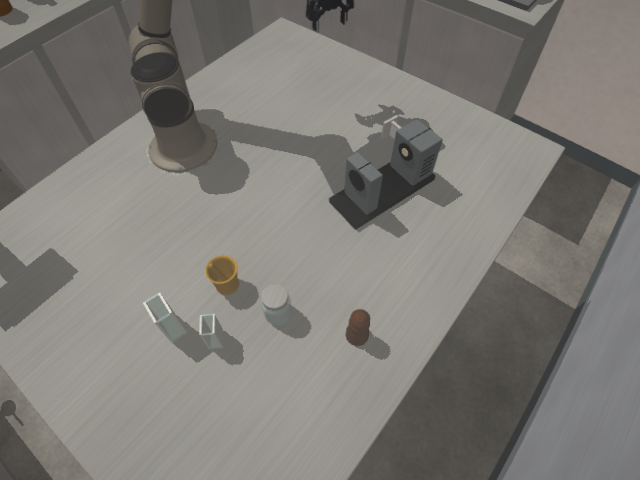

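View pics/top0.png

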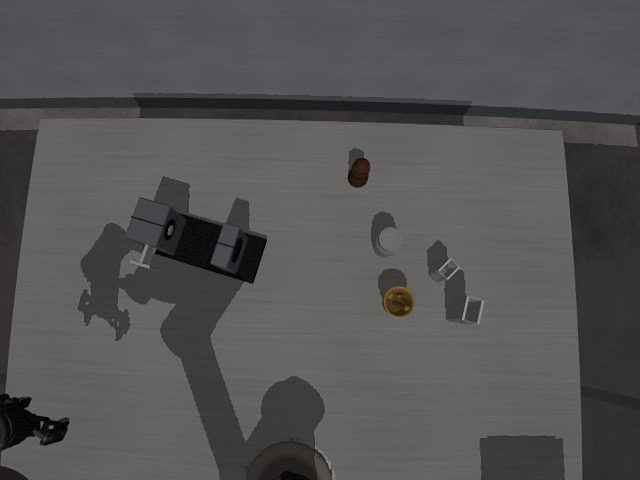

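View pics/wrist0.png

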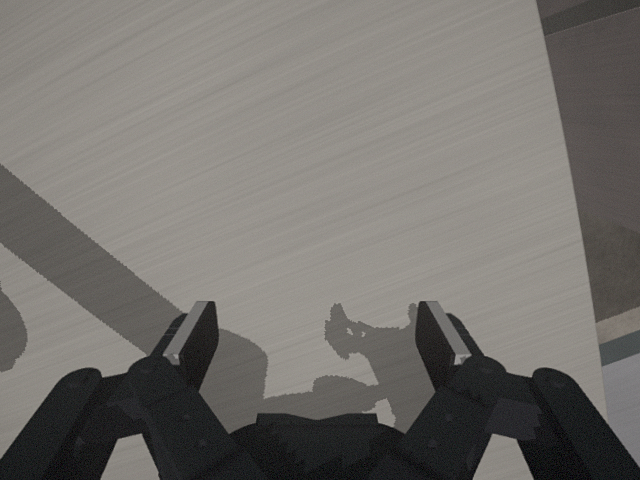

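The rotation is given as roll/pitch/yaw, so I'll convert it. There are two candidates for the cell, at top (446,270) and (473,310). I'll take close crops of both.

```bash
sed -i "s/    c=d\['rotation'\].T/    c=R(d).T/; s/r=d\['rotation'\]@/r=R(d)@/" h.py; sed -i "1i from scipy.spatial.transform import Rotation as Ro\ndef R(d): return Ro.from_euler('xyz',d['rotation']).as_matrix()" h.py
python3 - <<'E'
from h import *
crop('top0',370,225,510,345,5,'c1'); crop('scene0',130,240,290,360,5,'c2'); crop('top0',115,180,285,300,4.5,'c3'); crop('scene0',320,100,450,235,4.4,'c4')
d=load('top0'); print(proj(d,robot.get_state()['tcp_pos']))
E
```

```text
(np.float64(54.30259816644093), np.float64(409.5733613700088))
```

View pics/c1.png

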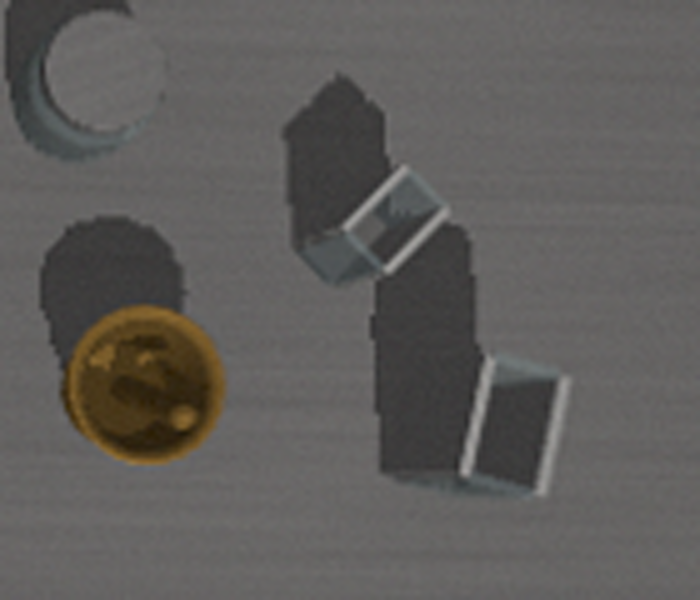

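View pics/c2.png

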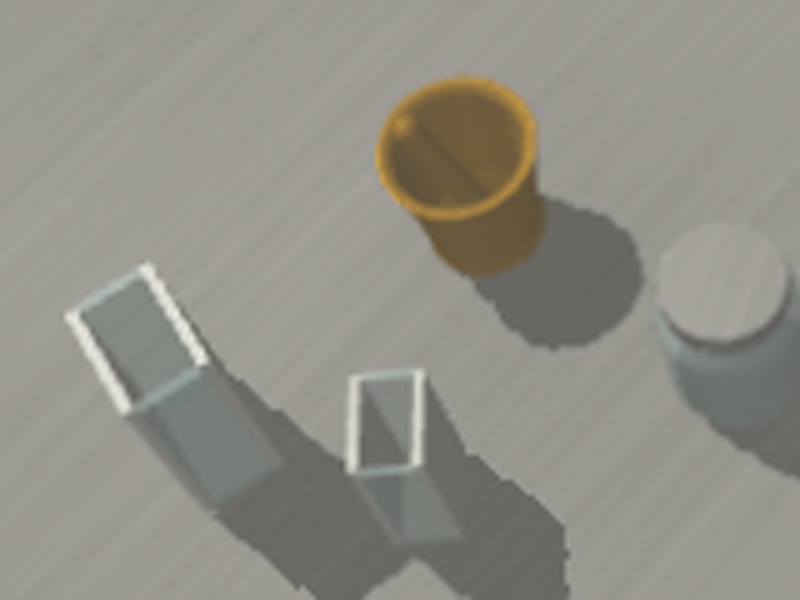

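View pics/c3.png

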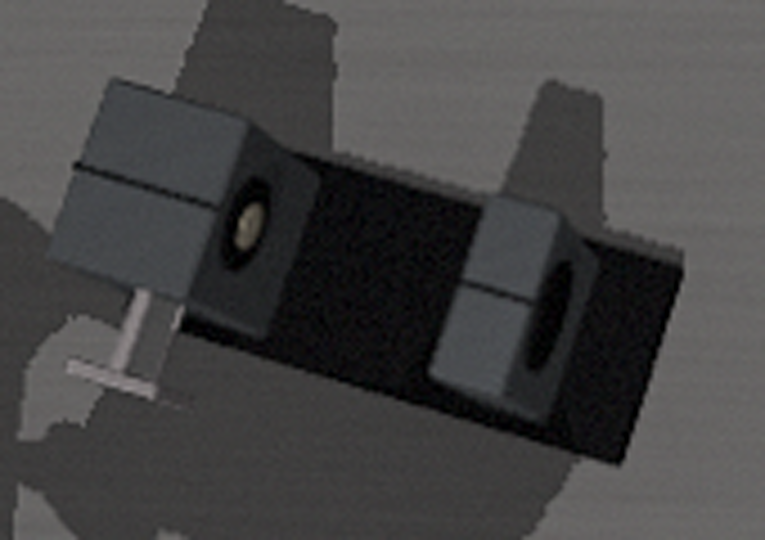

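View pics/c4.png

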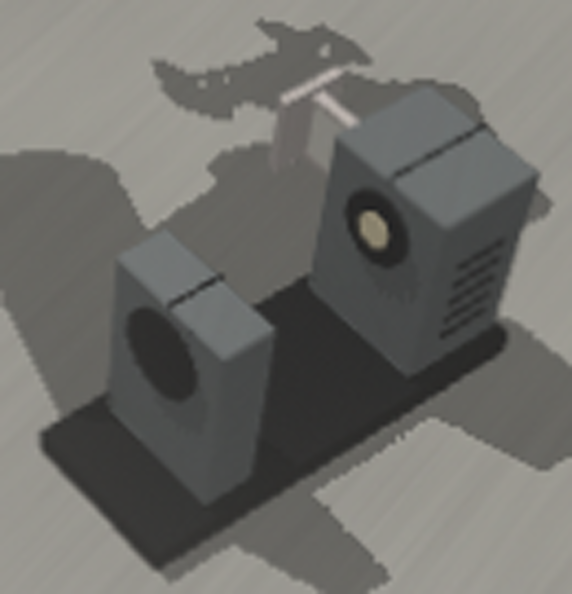

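Candidates: the small cell at top (449,269) / scene (208,324), and the large cell at top (473,310) / scene (158,308). I'll measure the top corners and heights by triangulation.

```bash
python3 - <<'E'
from h import *
np.set_printoptions(precision=4,suppress=True)
t=load('top0');s=load('scene0')
def tri(a,b):
    (e1,r1),(e2,r2)=ray(t,*a),ray(s,*b)
    A=np.c_[r1,-r2];k=np.linalg.lstsq(A,e2-e1,rcond=None)[0]
    p,q=e1+k[0]*r1,e2+k[1]*r2;return (p+q)/2,np.linalg.norm(p-q)
T=lambda P,f,o:[(x/f+o[0]-.0,y/f+o[1]) for x,y in P]
for n,P,Q in[('small',[(405,168),(447,210),(388,272),(343,230)],[(424,370),(420,465),(352,472),(352,375)]),
 ('large',[(487,357),(570,378),(545,495),(463,475)],[(207,362),(130,413),(70,315),(148,265)])]:
    for a,b in zip(T(P,5,(370,225)),T(Q,5,(130,240))): print(n,*tri(a,b))
    for z in(.095,.12,.14):
        c=[atz(t,*a,z) for a in T(P,5,(370,225))];print(z,np.mean(c,0),[np.linalg.norm(c[i]-c[i-1]) for i in range(4)],[np.degrees(np.arctan2(*(c[i]-c[i-1])[1::-1])) for i in range(4)])
L=[(113,80),(247,125),(188,303),(50,255)];S=[(490,193),(560,212),(502,398),(430,375)]
for P in(L,S):
    c=[atz(t,*a,.16) for a in T(P,4.5,(115,180))];print(np.mean(c,0),[np.linalg.norm(c[i]-c[i-1]) for i in range(4)],[np.degrees(np.arctan2(*(c[i]-c[i-1])[1::-1])) for i in range(4)])
print([atz(t,*a,.02) for a in T([(683,268),(622,465)],4.5,(115,180))])
print([atz(t,*a,.15) for a in T([(67,366),(155,395)],4.5,(115,180))])
for c,r in(((105,72),.095),): print('jar',atz(t,*T([c],5,(370,225))[0],.095)); print('mort',atz(t,*T([(146,385)],5,(370,225))[0],.08))
print('mill',atz(t,361,165,.114),atz(t,358,180,0))
E
```

```text
small [ 0.5535 -0.3587  0.1477] 0.009340553310639085
small [ 0.5483 -0.3885  0.0889] 0.03084788730447034
small [ 0.5129 -0.3903  0.0304] 0.0032048212793896044
small [ 0.5197 -0.358   0.0993] 0.02661097828774432
0.095 [ 0.5329 -0.3738  0.095 ] [np.float64(0.04368486175888638), np.float64(0.028322837098173178), np.float64(0.042552936052485495), np.float64(0.029183019485766452)] [np.float64(-45.3896182291516), np.float64(-134.85313189637185), np.float64(135.72474736201727), np.float64(47.37025471465063)]
0.12 [ 0.53   -0.3661  0.12  ] [np.float64(0.0426589461361554), np.float64(0.027657690411445498), np.float64(0.04155360309979651), np.float64(0.028497671875554118)] [np.float64(-45.38961822915169), np.float64(-134.8531318963718), np.float64(135.7247473620172), np.float64(47.3702547146507)]
0.14 [ 0.5276 -0.36    0.14  ] [np.float64(0.0418382136379707), np.float64(0.027125573062063413), np.float64(0.04075413673764542), np.float64(0.027949393787384296)] [np.float64(-45.3896182291516), np.float64(-134.85313189637185), np.float64(135.7247473620173), np.float64(47.370254714650656)]
large [ 0
[... 1203 characters left out ...]
 np.float64(0.07736829107297571)] [np.float64(-14.640010030474908), np.float64(-107.20280963119224), np.float64(166.22406514680782), np.float64(72.81880767091872)]
[0.5672 0.1529 0.16  ] [np.float64(0.09658805880653087), np.float64(0.037193642468615055), np.float64(0.09797025466667726), np.float64(0.03823319880243698)] [np.float64(-14.81320544824286), np.float64(-103.94501176034683), np.float64(165.7922072086331), np.float64(73.96811298240706)]
[array([0.6071, 0.0741, 0.02  ]), array([0.4937, 0.1038, 0.02  ])]
[array([0.5261, 0.3729, 0.15  ]), array([0.5126, 0.3258, 0.15  ])]
jar [ 0.6017 -0.2332  0.095 ]
mort [ 0.4526 -0.255   0.08  ]
mill [ 0.7812 -0.1578  0.114 ] [ 0.7793 -0.162   0.    ]
```

The triangulated large cell is 120 mm tall and 56x40 mm, so it is the look-alike. The small one, at top (449,269), measures about 44x29 mm at 95 mm height and is the target. I'll fit models for the cell and viewer against both pictures.

```bash
cat > fit.py <<'E'
from h import *
from scipy.optimize import least_squares
np.set_printoptions(precision=4,suppress=True)
t=load('top0');s=load('scene0')
T=lambda P,f,o:[(x/f+o[0],y/f+o[1]) for x,y in P]
def loc(p,q): c,si=np.cos(p[2]),np.sin(p[2]); return np.array([p[0]+c*q[0]-si*q[1],p[1]+si*q[0]+c*q[1],q[2]])
def fit(obs,p0):
    f=lambda p:np.concatenate([np.array(proj(d,loc(p,q)))-o for d,q,o in obs])
    r=least_squares(f,p0,loss='soft_l1');return r.x,f(r.x).reshape(-1,2)
a,b=.023,.0155
C=[(a,b),(a,-b),(-a,-b),(-a,b)]
tp=dict(zip(range(4),T([(405,168),(447,210),(388,272),(343,230)],5,(370,225))))
p0=[.533,-.374,-.79]
for z in(.095,):
    print([np.round(proj(s,loc(p0,(*c,.095)))) for c in C], 'scene of corners'); print([np.round(proj(t,loc(p0,(*c,.095)))) for c in C])
E
python3 fit.py
```

```text
[array([213., 333.]), array([198., 334.]), array([199., 314.]), array([213., 313.])] scene of corners
[array([451., 258.]), array([460., 267.]), array([447., 280.]), array([438., 271.])]
```

```bash
cat >> fit.py <<'E'
sc=dict(zip(range(4),T([(420,465),(352,472),(352,375),(424,370)],5,(130,240))))
obs=[(t,(*C[i],.095),tp[i]) for i in range(4)]+[(s,(*C[i],.095),sc[i]) for i in range(4)]
p,r=fit(obs,p0);print('cell',p,np.degrees(p[2]));print(r.round(1).tolist())
H=[(.05,.145,.16),(.05,.065,.16),(-.05,.065,.16),(-.05,.145,.16),(.05,-.065,.16),(.05,-.105,.16),(-.05,-.105,.16),(-.05,-.065,.16)]
tv=T([(113,80),(247,125),(188,303),(50,255),(490,193),(560,212),(502,398),(430,375)],4.5,(115,180))
print([np.round((np.array(proj(s,loc([.589,.234,-.264],h)))-(320,100))*4.4) for h in H])
# scene: order as predicted
sv=T([(540,175),(446,228),(340,135),(430,87),(273,328),(222,361),(117,262),(163,232)],4.4,(320,100))
vobs=[(t,h,o) for h,o in zip(H,tv)]+[(s,h,o) for h,o in zip(H,sv)]+[(t,(.06,-.15,.02),T([(683,268)],4.5,(115,180))[0]),(t,(-.06,-.15,.02),T([(622,465)],4.5,(115,180))[0]),(s,(.06,-.15,.02),T([(160,568)],4.4,(320,100))[0]),(s,(-.06,-.15,.02),T([(42,440)],4.4,(320,100))[0])]
p,r=fit(vobs,[.589,.234,-.264]);print('viewer',p,np.degrees(p[2]));print(r.round(1).tolist())
e,_=0,0
for a in T([(67,366),(155,395)],4.5,(115,180)):
    q=atz(t,*a,.15)[:2]-p[:2];c,si=np.cos(p[2]),np.sin(p[2]);print('drawer edge in viewer',c*q[0]+si*q[1],-si*q[0]+c*q[1])
for a in T([(283,100),(343,70)],4.4,(320,100)):
    q=atz(s,*a,.15)[:2]-p[:2];print('drawer edge (scene)',c*q[0]+si*q[1],-si*q[0]+c*q[1])
E
python3 fit.py
```

```text
[array([213., 333.]), array([198., 334.]), array([199., 314.]), array([213., 313.])] scene of corners
[array([451., 258.]), array([460., 267.]), array([447., 280.]), array([438., 271.])]
cell [ 0.5346 -0.3731 -0.7829] -44.85493817724557
[[-0.3, -1.5], [0.5, -0.7], [-0.6, 0.1], [-0.8, -0.7], [-0.1, 0.1], [-1.1, 0.2], [-0.5, -0.4], [-0.7, -0.9]]
[array([537., 171.]), array([441., 228.]), array([326., 131.]), array([421.,  79.]), array([273., 328.]), array([219., 360.]), array([107., 254.]), array([160., 224.])]
viewer [ 0.5911  0.234  -0.2641] -15.134120411523332
[[-0.7, -1.4], [1.3, -2.1], [-0.3, -0.6], [-1.7, 0.3], [0.3, -1.6], [1.4, -0.9], [0.5, -0.3], [-0.4, -0.2], [-0.1, -0.6], [-0.5, 0.4], [-2.5, -0.5], [-1.3, -1.6], [0.8, 0.4], [-0.0, 0.3], [-1.7, -1.5], [0.1, -1.5], [0.3, -1.0], [-0.4, -0.1], [-1.4, -2.5], [-1.8, -2.0]]
drawer edge in viewer -0.09905302486541662 0.11708259183267475
drawer edge in viewer -0.09978636383460246 0.06810571220918883
drawer edge (scene) -0.09611637264863482 0.0699604234946285
drawer edge (scene) -0.09439980807350291 0.11898652034005917
```

```bash
python3 -m pendant '[[0,0,0.6,-0.77],[-0.8,-0.3,0.6,0],[-0.8,-0.3,0.6,0],[-0.8,-0.3,0,0],[-0.8,0,0,0]]' 1; python3 -m pendant '[[-0.8,0,0,0],[-0.8,0,0,0],[-0.7,0,0,0],[-0.4,0,0,0],[0,0,0,0]]'
cat > v.py <<'E'
from h import *
V=[.591,.234,-.2641]
def st():
    s=robot.get_state();q=np.array(s['tcp_pos'][:2])-V[:2];c,si=np.cos(V[2]),np.sin(V[2])
    print(round(s['time_s'],2),'tcp',s['tcp_pos'].round(4),'view',(c*q[0]+si*q[1]).round(4),(-si*q[0]+c*q[1]).round(4),'rot',s['eef_rot'].round(4),'F',s['contact_force'].round(2),'gap',round(s['finger_gap'],3),'q',s['joint_pos'].round(2))
    return s
E
python3 -c "
from v import *
st();shot('wrist','w1');shot('scene','s1')"
```

```text
time_s: 0.78
tcp_pos: [0.3467, 0.3975, 0.1273]
eef_rot: [-3.14, -0.001, 2.878]
contact_force: [0.3, 0.7, 0.3]
finger_gap: 0.002
time_s: 1.4
tcp_pos: [0.4769, 0.3634, 0.1274]
eef_rot: [-3.141, -0.001, 2.877]
contact_force: [-0.9, -0.0, 0.1]
finger_gap: 0.001
1.4 tcp [0.4769 0.3634 0.1274] view -0.1439 0.0951 rot [-3.1413e+00 -6.0000e-04  2.8767e+00] F [-0.94 -0.03  0.06] gap 0.001 q [ 0.52  0.56  1.44  0.    1.15 -0.78]
```

View pics/w1.png

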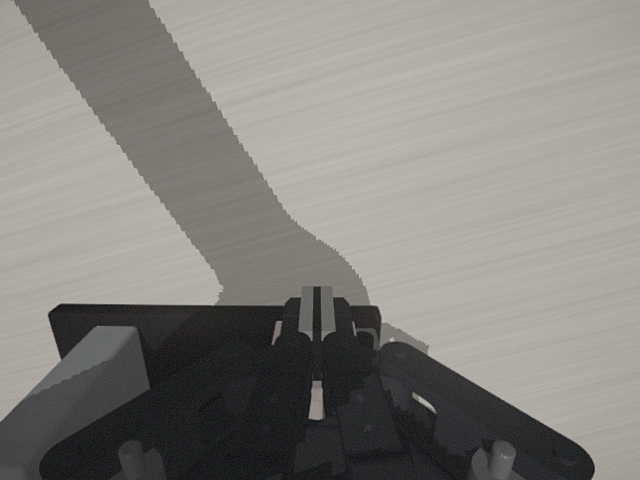

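View pics/s1.png

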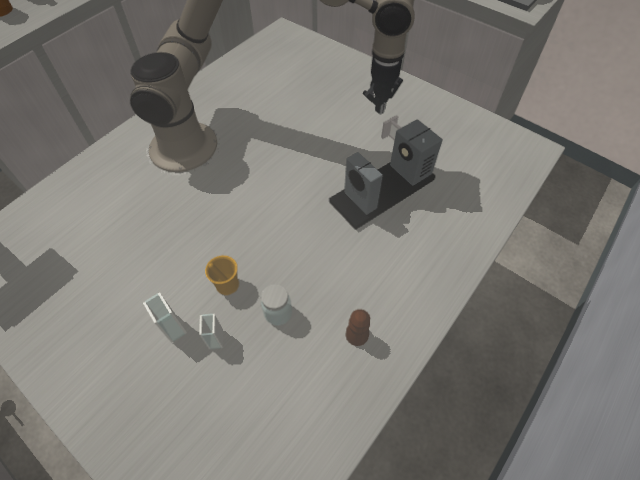

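The closed fingers are at scene (382,107), in front of the drawer plate at (390,127). Now I'll push.

```bash
python3 -m pendant '[[-0.2,0,0,0],[-0.2,0,0,0],[-0.2,0,0,0],[-0.2,0,0,0],[-0.2,0,0,0]]'; python3 -c "
from v import *
st()"; python3 -m pendant '[[-0.1,0,0,0],[-0.1,0,0,0],[-0.08,0,0,0],[0,0,0,0],[0,0,0,0]]'; python3 -c "
from v import *
st()"
```

```text
time_s: 2.12
tcp_pos: [0.5252, 0.3507, 0.1279]
eef_rot: [3.141, -0.0, 2.878]
contact_force: [-1.3, 1.0, 0.6]
finger_gap: 0.002
2.12 tcp [0.5252 0.3507 0.1279] view -0.0939 0.0954 rot [ 3.1414e+00 -4.0000e-04  2.8781e+00] F [-1.27  1.01  0.59] gap 0.002 q [ 0.47  0.61  1.33  0.    1.2  -0.84]
time_s: 2.75
tcp_pos: [0.5384, 0.3471, 0.1279]
eef_rot: [3.141, 0.0, 2.878]
contact_force: [0.1, 0.4, 0.3]
finger_gap: -0.002
2.75 tcp [0.5384 0.3471 0.1279] view -0.0803 0.0954 rot [3.1415e+00 4.0000e-04 2.8782e+00] F [0.12 0.39 0.31] gap -0.002 q [ 0.45  0.63  1.3  -0.    1.21 -0.85]
```

```bash
python3 -m pendant '[[-0.05,0,0,0],[-0.05,0,0,0],[-0.05,0,0,0],[-0.03,0,0,0],[0,0,0,0]]'; python3 -c "
from v import *
st();shot('scene','s2')
crop('s2',340,60,460,230,4,'s2c')"
```

```text
time_s: 3.38
tcp_pos: [0.5473, 0.3447, 0.1279]
eef_rot: [3.141, 0.0, 2.878]
contact_force: [0.0, -0.0, 0.8]
finger_gap: -0.001
3.38 tcp [0.5473 0.3447 0.1279] view -0.0711 0.0954 rot [3.1414e+00 4.0000e-04 2.8781e+00] F [ 0.02 -0.    0.84] gap -0.001 q [ 0.44  0.64  1.28 -0.    1.22 -0.86]
```

View pics/s2c.png

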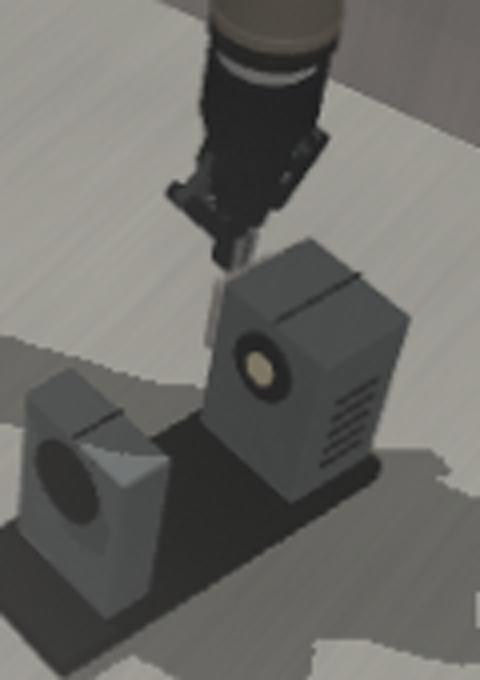

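The drawer plate, at crop (215,310), is nearly against the house. I'll continue gently until I feel the stop.

```bash
for i in 1; do python3 -m pendant '[[-0.03,0,0,0],[-0.02,0,0,0],[-0.02,0,0,0],[0,0,0,0],[0,0,0,0]]'; python3 -m pendant '[[-0.02,0,0,0],[-0.02,0,0,0],[0,0,0,0],[0,0,0,0],[0,0,0,0]]';done;  python3 -c "
from v import *
st()"
```

```text
time_s: 4.05
tcp_pos: [0.549, 0.3442, 0.1279]
eef_rot: [-3.141, -0.002, 2.879]
contact_force: [-5.8, 1.1, 3.3]
finger_gap: -0.0
time_s: 4.68
tcp_pos: [0.5491, 0.3442, 0.1279]
eef_rot: [-3.14, -0.006, 2.879]
contact_force: [-11.7, 1.8, 5.9]
finger_gap: -0.001
4.67 tcp [0.5491 0.3442 0.1279] view -0.0692 0.0954 rot [-3.1402 -0.0059  2.8791] F [-11.67   1.82   5.91] gap -0.001 q [ 0.44  0.64  1.27  0.    1.23 -0.87]
```

The hard stop is felt at TCP x = -0.069 in the viewer frame, as predicted. Back off, rise and turn.

```bash
python3 -m pendant '[[0.3,0,0,0],[0.9,0,0,0],[0.5,0,-0.6,0],[0,0,-0.9,0],[0,0,-0.9,1]]' 0.3;python3 -m pendant '[[0,0,-0.7,1],[0,0,0,1],[0,0,0,0],[0,0,0,0],[0,0,0,0]]'; python3 -c "
from v import *
s=st();shot('scene','s3');shot('top','t3')
crop('s3',340,60,460,230,4,'s3c');crop('t3',115,180,285,300,4.5,'t3c')
y=s['eef_rot'][2];d=np.array([.5346,-.3731])-s['tcp_pos'][:2];print(np.degrees(y),d@[np.cos(y),np.sin(y)]/.05,d@[np.sin(y),-np.cos(y)]/.05)"
```

```text
time_s: 5.3
tcp_pos: [0.4698, 0.3656, 0.2494]
eef_rot: [3.141, 0.001, 2.7]
contact_force: [0.2, 0.1, -0.0]
finger_gap: 0.698
time_s: 5.92
tcp_pos: [0.4701, 0.3653, 0.2824]
eef_rot: [-3.141, -0.0, 2.356]
contact_force: [-0.5, -1.2, -0.6]
finger_gap: 0.702
5.92 tcp [0.4701 0.3653 0.2824] view -0.151 0.0952 rot [-3.1408e+00 -1.0000e-04  2.3564e+00] F [-0.54 -1.24 -0.57] gap 0.702 q [ 0.53  0.44  1.2  -0.    1.5  -0.25]
135.01006973999196 -11.353846953829647 -9.532916643139911
```

View pics/s3c.png

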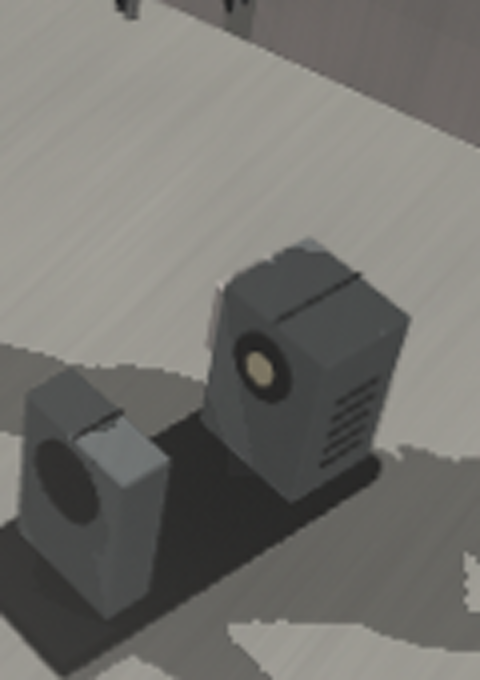

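View pics/t3c.png

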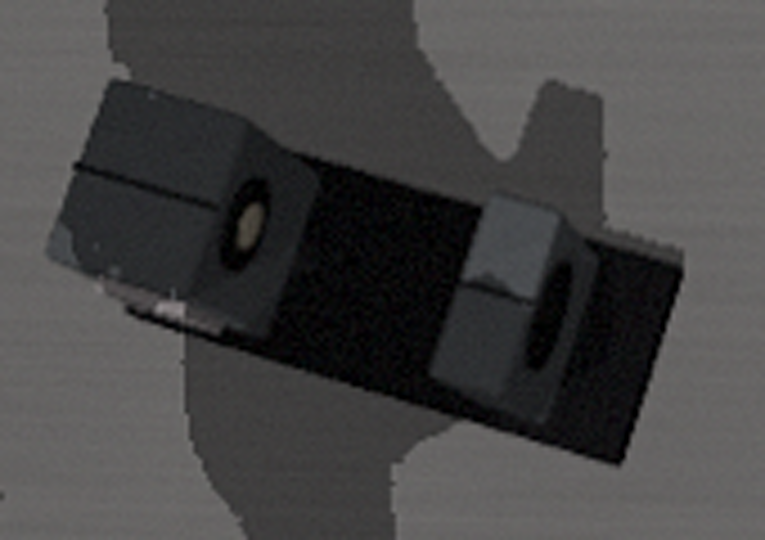

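The drawer is shut: the plate lies flush at crop (165,305). Now I'll travel to above the cell.

```bash
python3 -m pendant '[[-0.5,-0.4,0,0],[-0.8,-0.7,0,0],[-0.8,-0.7,0,0],[-0.8,-0.7,0,0],[-0.8,-0.7,0,0]]';python3 -m pendant '[[-0.8,-0.7,0,0],[-0.8,-0.7,0,0],[-0.8,-0.7,0,0],[-0.8,-0.7,0,0],[-0.8,-0.7,0,0]]';python3 -m pendant '[[-0.8,-0.7,0,0],[-0.8,-0.7,0,0],[-0.8,-0.7,0,0],[-0.7,-0.4,0,0],[0,0,0,0]]'; python3 -c "
from v import *
s=st();shot('wrist','w4')
y=s['eef_rot'][2];d=np.array([.5346,-.3731])-s['tcp_pos'][:2];print(np.degrees(y),d@[np.cos(y),np.sin(y)]/.05,d@[np.sin(y),-np.cos(y)]/.05)"
```

```text
time_s: 6.65
tcp_pos: [0.4874, 0.1198, 0.2829]
eef_rot: [3.141, 0.0, 2.356]
contact_force: [1.3, 0.5, -0.2]
finger_gap: 0.7
time_s: 7.28
tcp_pos: [0.5046, -0.1455, 0.2829]
eef_rot: [3.141, 0.0, 2.355]
contact_force: [1.0, -0.6, 0.3]
finger_gap: 0.698
time_s: 7.9
tcp_pos: [0.5253, -0.3444, 0.2813]
eef_rot: [-3.141, -0.001, 2.352]
contact_force: [0.3, 1.4, -0.0]
finger_gap: 0.702
7.9 tcp [ 0.5253 -0.3444  0.2813] view 0.0875 -0.5755 rot [-3.1411e+00 -1.4000e-03  2.3520e+00] F [ 0.33  1.42 -0.02] gap 0.702 q [-0.7   0.51  1.09 -0.    1.54 -1.48]
134.7598661806166 -0.5389107939032146 -0.27160939168065873
```

View pics/w4.png

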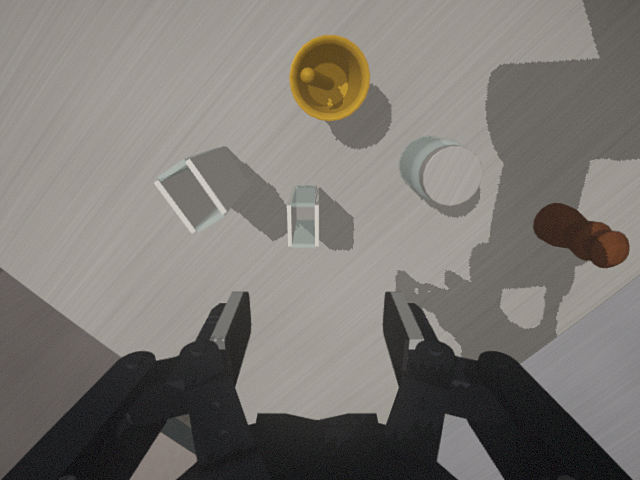

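The wrist view shows the cell's rim at (303,226), upright and aligned with the jaws, with the large look-alike at (190,195). I'll refine the cell's pose from this.

```bash
python3 -c "
from v import *
s=st();shot('wrist','w5');crop('w5',270,170,370,260,7,'w5c')"
```

```text
7.95 tcp [ 0.5253 -0.3426  0.2817] view 0.0871 -0.5738 rot [ 3.1415e+00 -1.7000e-03  2.3534e+00] F [ 0.16  0.33 -0.19] gap 0.704 q [-0.7   0.51  1.09  0.    1.54 -1.48]
```

View pics/w5c.png

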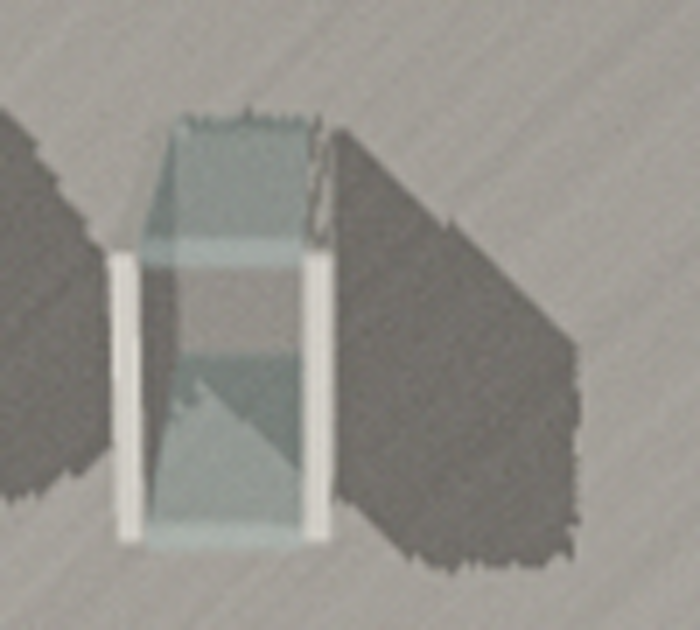

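```bash
cat > m.py <<'E'
from v import *
def meas(f,P,o,sc,z):
    d=load(f);c=np.array([atz(d,x/sc+o[0],y/sc+o[1],z) for x,y in P])
    print(c.mean(0),[np.linalg.norm(c[i]-c[i-1]).round(4) for i in range(4)],[np.degrees(np.arctan2(*(c[i]-c[i-1])[1::-1])).round(1) for i in range(4)]);return c.mean(0)
def go(x,y):
    s=st();w=s['eef_rot'][2];d=np.array([x,y])-s['tcp_pos'][:2];print('yaw',np.degrees(w),'rows',d@[np.cos(w),np.sin(w)]/.05,d@[np.sin(w),-np.cos(w)]/.05)
E
python3 -c "
from m import *
c=meas('w5',[(110,252),(120,543),(331,543),(333,252)],(270,170),7,.095);go(*c[:2])"
```

```text
[ 0.53352403 -0.37330798  0.095     ] [np.float64(0.0319), np.float64(0.0447), np.float64(0.0314), np.float64(0.0447)] [np.float64(-135.2), np.float64(-44.9), np.float64(44.8), np.float64(134.5)]
8.0 tcp [ 0.5254 -0.3416  0.2823] view 0.087 -0.5727 rot [ 3.1413e+00 -1.3000e-03  2.3545e+00] F [0.01 0.07 0.76] gap 0.7 q [-0.7   0.5   1.1   0.    1.54 -1.48]
yaw 134.90398606079793 rows -0.5635868110189103 -0.33361694388202773
```

The rim measures 44.7x31.6 mm, centred at (0.5335,-0.3733), at -45°. That confirms the target. Align and half-descend.

```bash
python3 -m pendant '[[-0.28,-0.16,0.3,0],[-0.28,-0.17,0.8,0],[0,0,0.9,0],[0,0,0.8,0],[0,0,0,0]]'; python3 -m pendant '[[0,0,0,0],[0,0,0,0],[0,0,0,0],[0,0,0,0],[0,0,0,0]]'; python3 -c "
from m import *
go(.5335,-.3733);shot('wrist','w6')"
```

```text
time_s: 8.62
tcp_pos: [0.5321, -0.3714, 0.1389]
eef_rot: [-3.141, -0.008, 2.355]
contact_force: [-0.8, 0.8, 0.3]
finger_gap: 0.703
time_s: 9.25
tcp_pos: [0.5338, -0.3733, 0.1432]
eef_rot: [3.141, 0.0, 2.355]
contact_force: [0.1, -0.4, 0.4]
finger_gap: 0.702
9.25 tcp [ 0.5338 -0.3733  0.1432] view 0.1033 -0.6011 rot [3.1415e+00 4.0000e-04 2.3546e+00] F [ 0.06 -0.35  0.36] gap 0.702 q [-0.73  0.63  1.25  0.    1.26 -1.51]
yaw 134.9066991604299 rows 0.003009901005961911 -0.004361706000030826
```

View pics/w6.png

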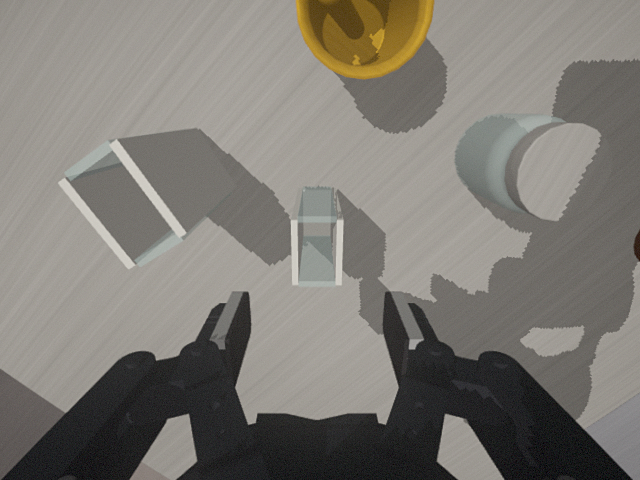

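The jaws straddle the cell's centre line: pads at columns 248 and 384, cell at 317. Descend and grip.

```bash
python3 -m pendant '[[0,0,0.4,0],[0,0,0.5,0],[0,0,0.5,0],[0,0,0.34,0],[0,0,0,0]]'; python3 -m pendant '[[0,0,0,0],[0,0,0,0],[0,0,0,0],[0,0,0,0],[0,0,0,0]]'; python3 -c "
from m import *
go(.5335,-.3733);shot('wrist','w7');shot('scene','s7');crop('s7',130,220,290,360,5,'s7c')"
```

```text
time_s: 9.93
tcp_pos: [0.5331, -0.3727, 0.0545]
eef_rot: [-3.142, -0.003, 2.355]
contact_force: [-0.1, 0.3, 0.3]
finger_gap: 0.699
time_s: 10.55
tcp_pos: [0.5338, -0.3732, 0.056]
eef_rot: [3.141, 0.0, 2.355]
contact_force: [0.1, -0.5, -1.2]
finger_gap: 0.702
10.55 tcp [ 0.5338 -0.3732  0.056 ] view 0.1032 -0.6011 rot [3.1415e+00 2.0000e-04 2.3546e+00] F [ 0.08 -0.52 -1.16] gap 0.702 q [-0.73  0.72  1.34  0.    1.08 -1.51]
yaw 134.90869611641938 rows 0.0024297742218770397 -0.004811683390722756
```

View pics/w7.png

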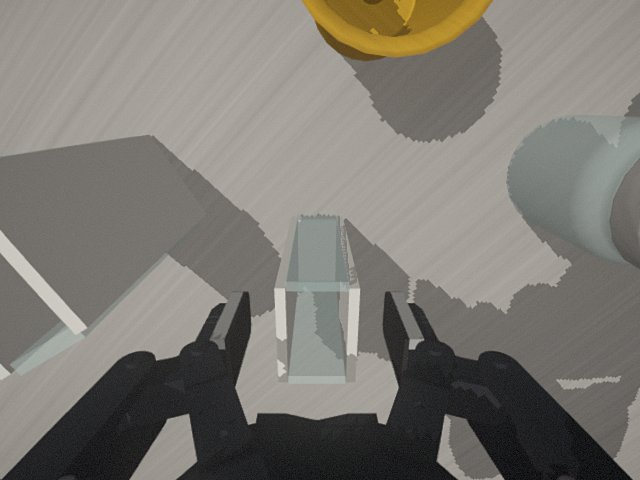

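View pics/s7c.png

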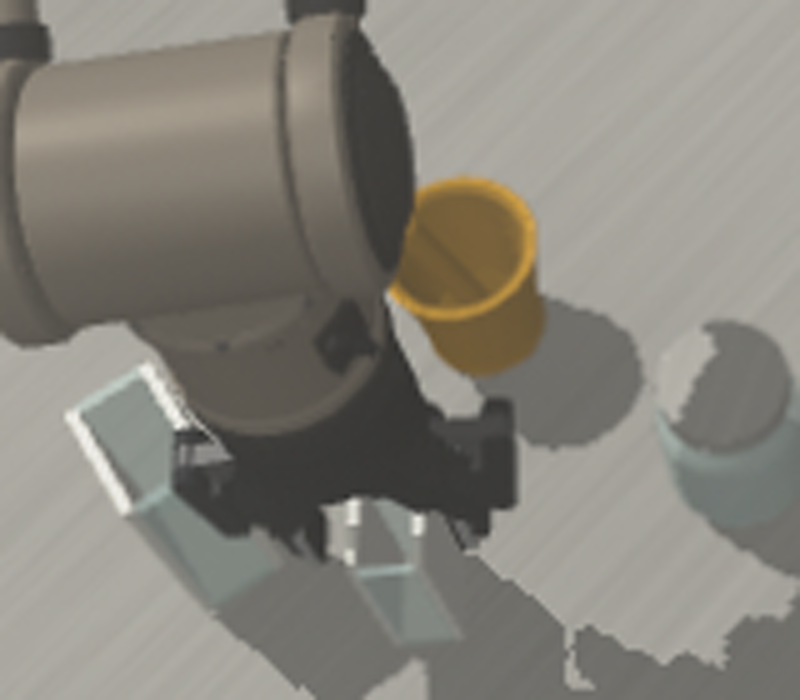

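```bash
python3 -c "
from m import *
c=meas('w7',[(275,289),(278,382),(355,382),(360,289)],(0,0),1,.095);go(*c[:2])"
```

```text
[ 0.53282356 -0.37347087  0.095     ] [np.float64(0.0314), np.float64(0.0431), np.float64(0.0318), np.float64(0.0431)] [np.float64(-135.1), np.float64(-45.8), np.float64(44.9), np.float64(134.6)]
10.65 tcp [ 0.5337 -0.3732  0.0559] view 0.1032 -0.6011 rot [3.1415 0.     2.3546] F [-0.15 -0.39  0.12] gap 0.697 q [-0.73  0.72  1.34  0.    1.08 -1.51]
yaw 134.90747366312536 rows 0.008987642604372886 -0.01697728482818976
```

The cell is centred within 1 mm. Close the jaws.

```bash
python3 -m pendant '[[0,0,0,0],[0,0,0,0],[0,0,0,0],[0,0,0,0],[0,0,0,0]]' 1; python3 -m pendant '[[0,0,0,0],[0,0,0,0],[0,0,0,0],[0,0,0,0],[0,0,0,0]]'; python3 -m pendant '[[0,0,-0.2,0],[0,0,-0.4,0],[0,0,-0.5,0],[0,0,-0.5,0],[0,0,-0.4,0]]'; python3 -c "
from m import *
st();shot('wrist','w8');shot('scene','s8');crop('s8',130,200,290,340,5,'s8c')"
```

```text
time_s: 11.28
tcp_pos: [0.5339, -0.3733, 0.0561]
eef_rot: [3.141, 0.001, 2.355]
contact_force: [0.4, -0.3, 1.7]
finger_gap: 0.363
time_s: 11.9
tcp_pos: [0.5338, -0.3733, 0.056]
eef_rot: [3.141, 0.0, 2.355]
contact_force: [0.9, -0.7, 3.4]
finger_gap: 0.363
time_s: 12.52
tcp_pos: [0.5334, -0.3729, 0.1567]
eef_rot: [3.142, -0.001, 2.355]
contact_force: [0.7, -0.2, -1.8]
finger_gap: 0.361
12.53 tcp [ 0.5334 -0.3729  0.1567] view 0.1028 -0.6009 rot [ 3.1416e+00 -9.0000e-04  2.3546e+00] F [ 0.68 -0.21 -1.84] gap 0.361 q [-0.73  0.62  1.23  0.    1.29 -1.51]
```

View pics/w8.png

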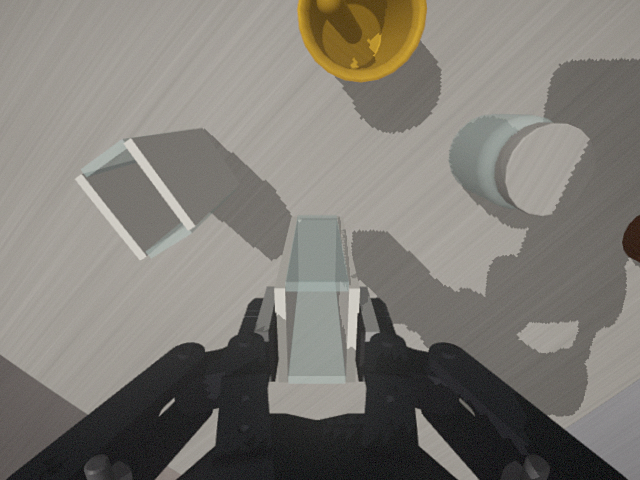

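View pics/s8c.png

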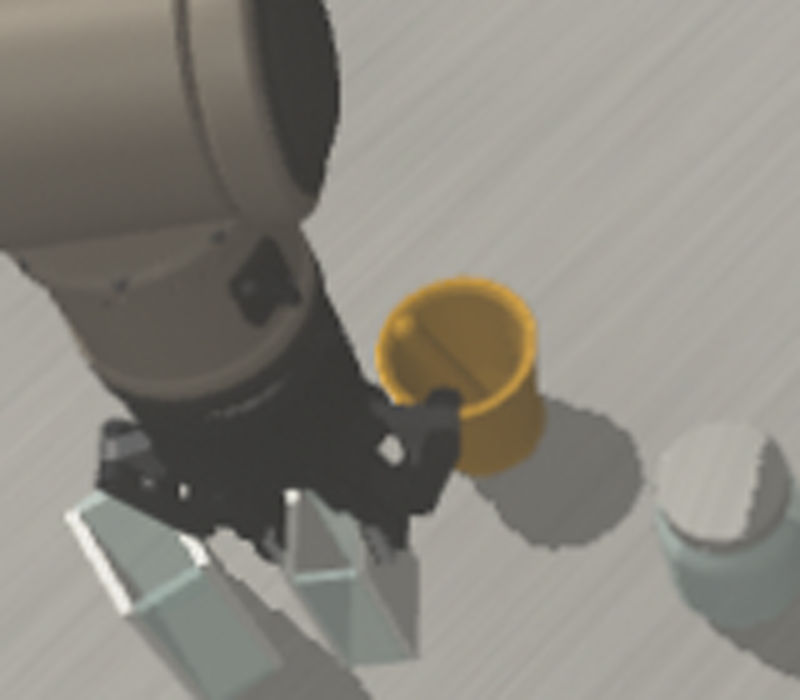

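The cell is lifted, held by the frosted faces and upright. Rise and turn 60°, then traverse high.

```bash
python3 -m pendant '[[0,0,-0.4,0],[0,0,-0.6,0.6],[0,0,-0.6,0.8],[0,0,-0.6,0.8],[0,0,-0.2,0.8]]'; python3 -m pendant '[[0,0,0,0.8],[0,0,0,0.8],[0,0,0,0.8],[0,0,0,0.6],[0,0,0,0]]'; python3 -c "
from m import *
go(.591,.234);"
```

```text
time_s: 13.25
tcp_pos: [0.5339, -0.3733, 0.2768]
eef_rot: [3.141, 0.001, 1.826]
contact_force: [0.7, -0.2, -1.2]
finger_gap: 0.364
time_s: 13.88
tcp_pos: [0.5334, -0.3729, 0.2745]
eef_rot: [-3.139, -0.001, 1.308]
contact_force: [0.1, -0.4, -0.9]
finger_gap: 0.363
13.88 tcp [ 0.5334 -0.3729  0.2745] view 0.1028 -0.6009 rot [-3.1394e+00 -1.2000e-03  1.3084e+00] F [ 0.13 -0.45 -0.9 ] gap 0.363 q [-0.73  0.56  1.02  0.    1.56 -0.47]
yaw 74.96378398042681 rows 12.021462083511757 -2.035758014153805
```

```bash
python3 -m pendant '[[0.2,0,0,0],[0.5,-0.1,0,0],[0.7,-0.15,0,0],[0.8,-0.15,0,0],[0.8,-0.15,0,0]]'; python3 -m pendant '[[0.8,-0.15,0,0],[0.8,-0.15,0,0],[0.8,-0.15,0,0],[0.8,-0.15,0,0],[0.8,-0.15,0,0]]';python3 -m pendant '[[0.8,-0.15,0,0],[0.8,-0.15,0,0],[0.8,-0.15,0,0],[0.8,-0.15,0,0],[0.6,-0.1,0,0]]';python3 -m pendant '[[0.5,-0.05,0,0],[0.4,0,0,0],[0.2,0,0,0],[0,0,0,0],[0,0,0,0]]'; python3 -c "
from m import *
go(.591,.234);shot('scene','s9');shot('top','t9');crop('t9',115,180,285,300,4.5,'t9c');crop('s9',320,20,460,235,2.7,'s9c');shot('wrist','w9')"
```

```text
time_s: 14.5
tcp_pos: [0.5461, -0.2193, 0.2757]
eef_rot: [-3.141, -0.0, 1.309]
contact_force: [0.4, 0.2, -1.0]
finger_gap: 0.358
time_s: 15.12
tcp_pos: [0.5617, -0.0164, 0.2758]
eef_rot: [-3.141, -0.0, 1.309]
contact_force: [0.6, 0.5, -2.0]
finger_gap: 0.365
time_s: 15.75
tcp_pos: [0.5771, 0.1766, 0.2758]
eef_rot: [-3.141, -0.0, 1.311]
contact_force: [-0.1, -0.3, -1.7]
finger_gap: 0.363
time_s: 16.38
tcp_pos: [0.5895, 0.2273, 0.2759]
eef_rot: [-3.141, 0.0, 1.307]
contact_force: [0.7, -0.3, -2.1]
finger_gap: 0.365
16.38 tcp [0.5895 0.2273 0.2759] view 0.0003 -0.0068 rot [-3.1415e+00  3.0000e-04  1.3072e+00] F [ 0.66 -0.31 -2.12] gap 0.365 q [ 0.25  0.52  1.09 -0.    1.53  0.51]
yaw 74.89834637688341 rows 0.1366316964106929 -0.006264807457695111
```

View pics/s9c.png

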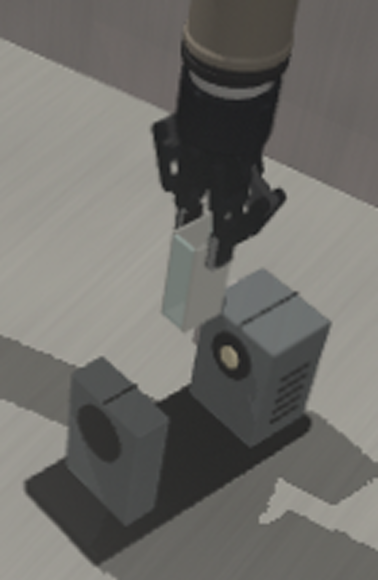

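View pics/w9.png

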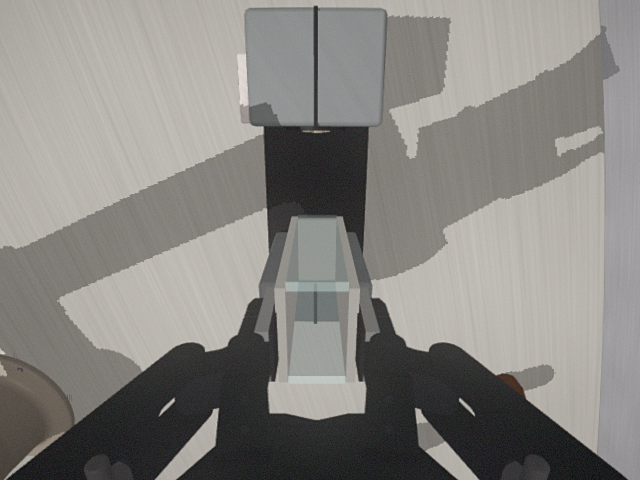

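View pics/t9c.png

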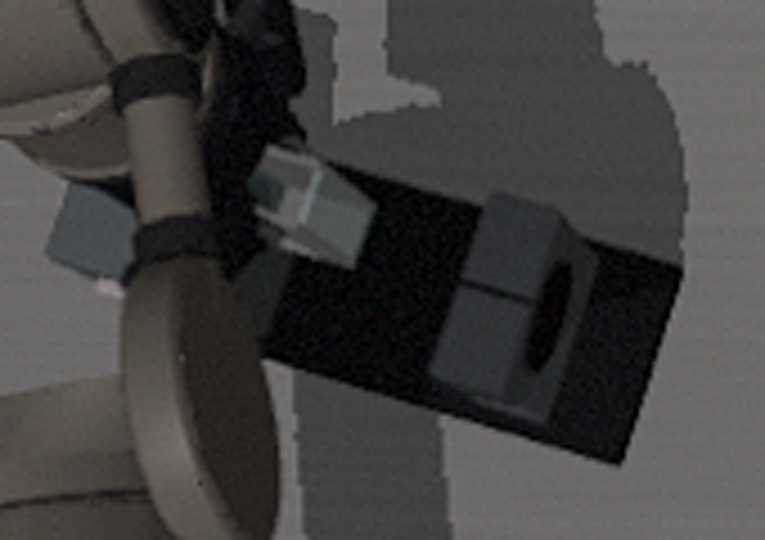

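In the wrist view the lamp house's centre line (column 316) and the cell's centre (column 317) coincide, and the line is vertical. The cell is aligned and square. Lower it into the gap.

```bash
python3 -m pendant '[[0.14,0,0.2,0],[0,0,0.4,0],[0,0,0.4,0],[0,0,0.3,0],[0,0,0.2,0]]'; python3 -m pendant '[[0,0,0.2,0],[0,0,0.3,0],[0,0,0.4,0],[0,0,0.3,0],[0,0,0.2,0]]'; python3 -m pendant '[[0,0,0,0],[0,0,0,0],[0,0,0,0],[0,0,0,0],[0,0,0,0]]';python3 -c "
from m import *
go(.591,.234);shot('scene','s10');crop('s10',320,40,460,235,2.7,'s10c');shot('wrist','w10')"
```

```text
time_s: 17.15
tcp_pos: [0.5913, 0.2348, 0.1998]
eef_rot: [-3.141, 0.0, 1.307]
contact_force: [-0.1, -0.1, -1.1]
finger_gap: 0.362
time_s: 17.77
tcp_pos: [0.5913, 0.2346, 0.1298]
eef_rot: [-3.141, 0.0, 1.307]
contact_force: [-0.2, 0.0, -0.7]
finger_gap: 0.365
time_s: 18.4
tcp_pos: [0.5916, 0.2347, 0.1312]
eef_rot: [3.141, -0.0, 1.307]
contact_force: [-0.2, 0.4, -1.9]
finger_gap: 0.36
18.4 tcp [0.5916 0.2347 0.1312] view 0.0004 0.0008 rot [ 3.1412e+00 -2.0000e-04  1.3074e+00] F [-0.21  0.41 -1.88] gap 0.36 q [0.26 0.62 1.31 0.   1.21 0.52]
yaw 74.90890383594075 rows -0.016804333953989753 -0.007235391224672153
```

View pics/s10c.png

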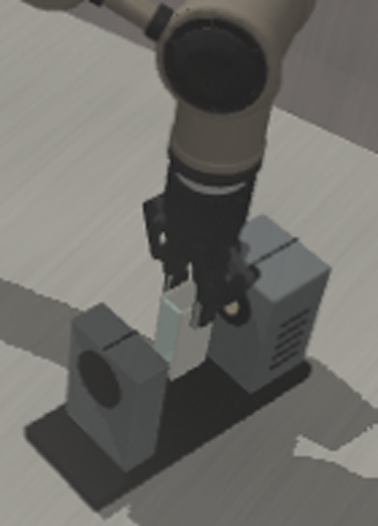

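View pics/w10.png

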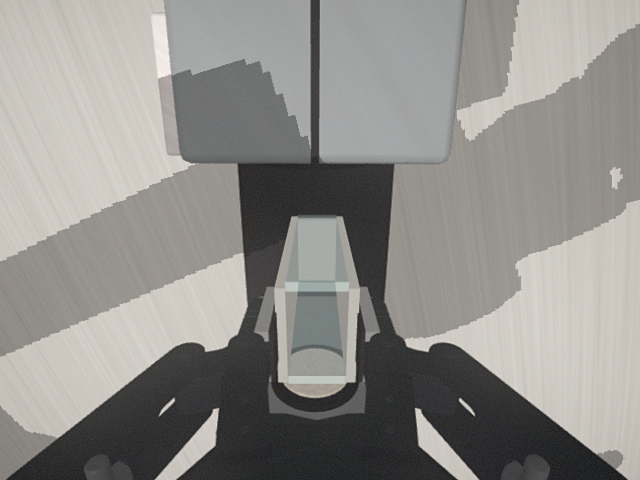

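```bash
python3 -c "
from m import *
c=meas('w10',[(276,288),(278,382),(355,382),(359,288)],(0,0),1,.170);d=load('w10')
def vw(p):
    q=p[:2]-np.array(V[:2]);k,s=np.cos(V[2]),np.sin(V[2]);return k*q[0]+s*q[1],-s*q[0]+k*q[1]
print('cell',vw(c));[print(n,vw(atz(d,*n,.16))) for n in((314.5,2),(315,162),(180,162),(452,162))];st()"
```

```text
[0.5908766  0.23451109 0.17      ] [np.float64(0.0307), np.float64(0.0436), np.float64(0.0318), np.float64(0.0436)] [np.float64(164.9), np.float64(-106.3), np.float64(-15.1), np.float64(75.1)]
cell (np.float64(-0.00025253507260586936), np.float64(0.00046115950601813895))
(314.5, 2) (np.float64(-0.0011070333133082165), np.float64(0.11728328679178807))
(315, 162) (np.float64(-0.0009958871148746593), np.float64(0.06696983542397417))
(180, 162) (np.float64(-0.04929477195190539), np.float64(0.0671399514208283))
(452, 162) (np.float64(0.04796961065189641), np.float64(0.067177077932662))
18.5 tcp [0.5915 0.2347 0.131 ] view 0.0003 0.0008 rot [ 3.1414e+00 -1.0000e-04  1.3074e+00] F [ 0.57  0.72 -1.84] gap 0.365 q [0.26 0.62 1.31 0.   1.21 0.52]
```

The sideways error is within about 1 mm, and the cell is square and steady. Handing in.

```bash
python3 -c "
from v import *
print(robot.sign_off());st()"
```

```text
the job is handed in; nothing more can be done
None
the job is handed in; nothing more can be done
```

I pushed the diffuser drawer shut, then gripped the 95 mm cell by its frosted faces and handed in at about 18.5 s, still holding it in the viewer's gap. I chose the right cell by size: its rim measured 44.7 x 31.6 mm, while the look-alike is about 120 mm tall and 56 x 40 mm.

- **Drawer:** I felt the hard stop at the expected position, with about 12 N of push. The pictures afterwards showed the plate flush with the house.
- **Cell position:** The last wrist picture put the cell within about 1 mm of the light's axis sideways and within about 1 mm of mid-gap. By the tool height, its eye is about 120 mm above the table.
- **Cell angle and grip:** It is square to the light within about 1°, and it looks upright. The gripper opening held steady at 0.36.
- **Contacts:** The pictures showed clearance to both houses, and the wrist force was only about 2 N, roughly the cell's weight. I saw no sign of the fingers touching the clear windows.
- **Bystanders:** The jar and mortar looked unmoved in the pictures up to the lift, and I felt no contact afterwards. I did not measure them or the mill at the end.

No check failed or disagreed. The sign-off reports no verdict, so these are my own measurements.

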